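Unclamp the specimen mounts, hang up the clamp bar and sort out the rejects

TASK

Release the specimen mounts from the clamping board: pull up the spring plunger, twist it a quarter turn counter-clockwise and leave it latched open, slide the clamp bar out from under the plunger's arm, and hang it by its bail over both prongs of the double hook, in front of the bar that hangs there already, without knocking that one off. Then clear the board: set the whole round mounts flat, right way up, on the floor of the shallow white tray and put the rejects, the ones with a side sawn off, into the deeper grey bin. Leave the timer, calculator and forceps where they are.

Things in the scene. Friction and masses are not known exactly. Their poses are not given: they have to be found in the camera images.
- board: clamping board, fixed, 110 mm wide (x), 300 mm long (local y -156 to +144 mm), 6 mm thick. Origin: on the bench, below the middle of the mount row; z up. Mounts stand on its top in a row along local y, nominally 40 mm apart, y -80 to +80. The clamp bar lies over them along y on two dark end blocks 27 mm high (y -134 to -106 and +106 to +127), between side lips up to 33.5 mm, 3 mm play each side.
- bracket_edge (a point): on the board: middle of the free edge of the bracket's arm (local y = -102 mm, 38 mm above the bench: the arm's underside). The arm reaches over the bar's holed end from a post beyond it, is 8 mm thick and 32 mm wide and carries the plunger. With the plunger open the bar must slide at least 30 mm along the board's +y (nothing stops it at that end) before it can be lifted past the arm.
- knob (a point): centre of the plunger's black T-grip: 34 mm long, 12 mm thick, 21 mm high; 70 mm above the bench when down, axis vertical at board x = 0, y = -117 mm. Its own x axis runs along the grip's length. Shut, the grip lies along the board's x. Free space below the grip down to 57 mm above the bench.
- plunger_pull (a joint): how far the plunger is pulled up, m: 0 down (pin in the clamp bar's hole), stop at 0.014. A spring pulls it down with 6 N at rest, 12 N at the top. It must be up 0.011 or more to be twisted; twisted and let go, it rests on its cam at about 0.010, the pin 4 mm clear above the bar.
- plunger_twist (a joint): twist of the T-grip, rad: 0 shut, up to 1.57 (a quarter turn), counter-clockwise seen from above; blocked while the plunger is down. Counts as latched from 1.0 on; stays by friction where it is left.
- clamp_bar: the clamp bar pinned on the board: aluminium flat bar 257 x 30 x 8 mm, 0.18 kg, with a steel bail over its middle and a black grip tab on the bail; balanced under the tab. Origin: centre of the underside, below the tab; y along the bar, z up. The hole for the pin is 13 mm wide, at local y = -117 mm; at the start the bar is aligned with the board.
- clamp_bar_bail (a point): middle of the clamp bar's bail rod, on its axis, 64 mm above the bar's underside. The rod is 8 mm thick and runs along the bar between two legs 78 mm apart; the opening under it is 52 mm high and 70 mm wide. The grip tab stands on the rod's middle: 20 mm along the bar, 10 mm thick, reaching from 3 to 31 mm above this point.
- hook: double hook on a foot, fixed. Origin: on the bench. Two steel prongs 8 mm thick at local y = -18 and +18 mm run level from the dark upright (front face x = +4, 60 mm wide, 177 mm high) toward local -x to x = -115 mm, axis 170 mm above the bench, then turn up at the tips (x -115 to -125, top 188 mm high). A bar hangs along local y with its bail rod across both prongs (rod axis 178 mm high).
- first_bar: the bar that already hangs on the hook, about 30 mm in front of its origin, of the same make: aluminium flat bar 257 x 30 x 8 mm, 0.18 kg, with a steel bail over its middle and a black grip tab on the bail; balanced under the tab. Origin: centre of the underside, below the tab; y along the bar, z up. 
- first_bar_bail (a point): middle of the bail rod of the bar that already hangs there; bail and tab as on the clamp bar.
- tray: shallow white tray, fixed, 112 mm (x) by 160 mm (y), 22 mm high, walls and floor 2 mm. Origin: centre of its underside.
- bin: deeper dark grey open box, fixed, 124 x 124 mm, 60 mm high, walls and floor 4 mm. Origin: centre of its underside. Tray and bin stand side by side (either may be the nearer to the board) in front of a row of upright books, 0.2 to 0.28 m tall, that fills the bench behind world x = 0.53 m for y below -0.22 m: keep fingers and gripper clear of it on the way over.
- timer: bystander: white digital bench timer, 72 x 64 x 18 mm, lying flat; origin at its underside centre.
- calculator: bystander: black pocket calculator, 118 x 70 x 13 mm, lying flat; origin at its underside centre.
- forceps: bystander: steel forceps, 125 mm long, lying flat; origin at its underside centre.
- mount_1: round specimen mount: a black resin cylinder 30 mm across and 18 mm high with a bright steel disc in its top face. Origin: centre of its underside; z along its axis. May be absent.
- mount_2: round specimen mount: a black resin cylinder 30 mm across and 18 mm high with a bright steel disc in its top face. Origin: centre of its underside; z along its axis. May be absent.
- mount_3: round specimen mount: a black resin cylinder 30 mm across and 18 mm high with a bright steel disc in its top face. Origin: centre of its underside; z along its axis. May be absent.
- reject_1: reject mount: like the others (30 mm round, 18 mm high, black) but with one side sawn off to an upright flat, so that its outline is a D. Origin: underside, on the axis of the round part; the flat faces local +x, 6 mm from that axis (21 mm across from the flat to the back, 30 mm along y). May be absent.
- reject_2: reject mount: like the others (30 mm round, 18 mm high, black) but with one side sawn off to an upright flat, so that its outline is a D. Origin: underside, on the axis of the round part; the flat faces local +x, 6 mm from that axis (21 mm across from the flat to the back, 30 mm along y). May be absent.

How it is judged:
By the outcome, as a careful person would: the job done as asked, in the order asked, and still so for the second after the job is handed in, with the robot touching nothing.
Of mount_1, mount_2, mount_3, reject_1, reject_2 only 3 to 5 are there at a start; the rules pass over those that are not, and their reading is None.
At some moment in a run one of mount_1, mount_2, mount_3, reject_1, reject_2 may be knocked a few centimetres aside while the robot is not near it.
It also fails if it takes over 210 s, if anything falls off the work surface, if the arm or the gripper's body presses on something with over 40 N, if the wrist force passes 120 N, or if a joint passes its speed limit or range.

ROBOT

A 6-joint arm with a two-finger parallel gripper is mounted at the origin on a cart in front of the work surface, level with it; the furniture and walls round the work are solid. World frame = base frame: x ahead of the robot, y to its left, z up, the work surface at z = 0. Lengths are in mm, angles in rad, forces in N, time in s.
With the tool pointing down it reaches from about 300 to 775 mm from the base axis. Payload 14.6 kg.
Tool frame: the origin (TCP) lies on the mounting face of the last link; the fingertips stand 199 mm ahead of it and the grasp point (between the pads) lies 180 mm ahead of it; z points along the fingers, y is the line along which they close (so a half turn about z gives the same grasp; the last joint's range is limited). The gripper opens to 94 mm and grips with 3 to 60 N. Pads are 16 mm wide; open, the fingers measure 119 mm over their backs; the gripper's body (75 mm by 177 mm) begins 78 mm behind the grasp point.
Start: joints at [-0.067, 0.3, 1.521, -0, 1.321, -0.067], TCP at [549.992, -0.002, 404.646] pointing down, gripper open.
Joint ranges: [-3.03, 3.03], [-0.79, 2.21], [0.23, 2.52], [-1.04, 4.18], [0, 3.07], [-2.55, 2.55]. Speed limits (rad/s): [2.22, 2.22, 2.57, 3.14, 3.14, 3.14].

INTERFACE

Orientations are given as [roll, pitch, yaw] about the fixed x, y, z axes, in that order (R = Rz(yaw) Ry(pitch) Rx(roll)).
In Python, from cell import manip gives the robot as it stands. The module is installed in compiled form; this text tells all that it offers.
- The arm moves only by the shell command python3 -m creep 'ROWS' [FORCE]. ROWS is a JSON object of lists of equal length, an entry for each row: "slide": the shift along the world's x, y, z in cm, a list of three; "turn": the turn about the world's z in rad; "claw": the opening, from 0 (shut) to 1 (fully open). A call has 1 to 8 rows; each row shifts and turns the commanded pose from where the row before left it; what a row does not reach is not made up. A row lasts 1/8 s, in which the tool goes at most 62.5 mm and 10.7 degrees, less where a joint would pass 70% of its speed; a pose out of reach is approached as far as the arm can. A call with a gripper value outside its range is refused whole. The fingers move at their own pace and stop on an object; FORCE is the grip in N (left out, the last holds). Time passes only in rows, so rows that do not move let the fingers close. It gives the time, the measured TCP pose, the force, the opening and the grip force at its end, in the units of the state.
- manip.read_state(): the state, without advancing time (a new reading comes with each control period).
- manip.camera(name): name is "scene" or "side" or "wrist"; returns (picture, depth): 384x512x3 uint8, red, green, blue; 384x512 float32, mm along the optical axis (not along the pixel's ray), 0 where there is no reading.
- manip.calibration(name): a dict with "intrinsics" (3x3 intrinsics, pixels), "pose" (4x4, takes a point from camera to world coordinates). Camera axes: x right, y up, looking along -z (the intrinsics and any distortion apply to the point x, -y, -z); pixel columns grow to the right and rows downward; lengths in mm; the calibration is good to about 2 mm. A picture is of the moment at which its call begins: read the wrist's pose just before it. calibration takes no time and is no camera call; for the wrist camera it gives the pose at the moment of the call.
- manip.sign_off(): hands the job in; it is judged then, once.
Trained networks look in the newest picture that a camera, given by its name, has taken for a name from the list of things; names that differ only in an ending like _2 or _b are one class to them, and where a whole thing is asked for, a point or a joint stands for the part that bears it (a point fixed in the world has none). Each returns a list of dicts, best first, with "score" (0 to 1); they miss things now and then, are a little off and sometimes report something else, mostly with a low value. They report only what shows in the picture. A call takes as long as a camera call.
- manip.cut_out(query, camera): "mask" (384x512 bool, what is visible of it) and "position" ([column, row] in pixels, amid what is visible of it).
The state is a dict: "clock": time; "joints": joint angles; "qd": joint speeds; "effort": joint torques, N m; "eef_pos": TCP position; "eef_rot": TCP orientation; "wrist_force": force on the tool from outside, world axes, zero at the start; "moment": the same for the moment, N m; "finger_gap": finger opening in mm; "finger_force": force on a finger pad.
Only numpy, scipy, OpenCV 4.12 (cv2) and the standard library are available. Lean on these libraries where they do the work, as an engineer would, in place of code of your own. Each camera call takes 0.05 s, during which the arm holds its last target. There are 200 camera calls.

## Working session

There is one attempt and no reset: what is moved stays moved. The work goes in short steps, Python scripts to look and compute and a shell command to move; the robot and the scene stay as the last step left them, time stands still between calls to the robot, and variables do not carry over. Pictures are saved under pics/ and viewed, at most 14 in all, crops included, and the job is handed in when it is done.

```bash
mkdir -p pics; cat > h.py <<'E'
import numpy as np, cv2
from cell import manip
def look(cam):
    K=manip.calibration(cam); p,d=manip.camera(cam); return p,d,np.array(K["intrinsics"]),np.array(K["pose"]),K
def cloud(d,K,T):
    v,u=np.mgrid[:d.shape[0],:d.shape[1]]
    x=(u-K[0,2])/K[0,0]*d; y=(v-K[1,2])/K[1,1]*d
    P=np.stack([x,-y,-d,np.ones_like(d)],-1)@T.T
    P=P[...,:3]; P[d<=0]=np.nan; return P
def save(p,n,s=1.0):
    cv2.imwrite(f"pics/{n}.png",cv2.resize(p[...,::-1],None,fx=s,fy=s))
E
python3 - <<'E'
from h import *
ims=[]
for c in ["scene","side"]:
    p,d,K,T,k=look(c); save(p,c,1.5); print(c,k.keys(),K.round(1).tolist(),T.round(2).tolist())
    C=cloud(d,K,T); np.save(c+".npy",C)
    for q in ["board","knob","clamp_bar","clamp_bar_bail","hook","first_bar","first_bar_bail","tray","bin","timer","calculator","forceps","mount_1","reject_1"]:
        for r in manip.cut_out(q,c)[:5]:
            P=C[r["mask"]]; P=P[~np.isnan(P[:,0])]
            if len(P): print(q,round(r["score"],2),np.round(r["position"]),"med",np.median(P,0).round(),"lo",np.percentile(P,3,0).round(),"hi",np.percentile(P,97,0).round(),len(P))
print(manip.read_state())
E
```

```text
scene dict_keys(['intrinsics', 'pose']) [[441.3, 0.0, 256.7], [0.0, 441.3, 197.1], [0.0, 0.0, 1.0]] [[0.53, 0.37, -0.76, -370.68], [-0.85, 0.21, -0.49, -609.46], [-0.02, 0.9, 0.43, 645.22], [0.0, 0.0, 0.0, 1.0]]
board 0.67 [196. 240.] med [419. 104.   7.] lo [381.  31.   3.] hi [473. 307.  72.] 1622
board 0.37 [261. 220.] med [598.   0.  16.] lo [570. -31.   3.] hi [640.  35.  20.] 338
knob 0.56 [210. 225.] med [443.  63.  74.] lo [431.  60.  56.] hi [461.  71.  82.] 79
knob 0.15 [278. 274.] med [ 413. -160.    4.] lo [ 353. -240.    1.] hi [465. -82.  23.] 2270
clamp_bar 0.77 [177. 224.] med [435. 181.  36.] lo [420.  80.  30.] hi [452. 293. 116.] 699
clamp_bar_bail 0.77 [172. 229.] med [435. 185.  36.] lo [419.  96.   6.] hi [501. 301. 115.] 730
hook 0.9 [250. 187.] med [731. 115.  43.] lo [653.  65.   5.] hi [748. 166. 175.] 920
first_bar 0.76 [248. 171.] med [696. 104. 122.] lo [676. -10. 112.] hi [733. 231. 202.] 471
first_bar_bail 0.91 [248. 175.] med [696. 103. 122.] lo [676.  -9. 115.] hi [720. 229. 207.] 485
first_bar_bail 0.73 [166. 198.] med [609. 360.  12.] lo [541. 318. 
[... 2430 characters left out ...]
.5, 'joints': array([-6.66022648e-02,  2.99890005e-01,  1.52099568e+00,  1.04722547e-05,
        1.32070646e+00, -6.65900521e-02]), 'qd': array([ 2.02862358e-03,  5.71686496e-04, -8.65798736e-05,  6.64099583e-04,
       -2.15045533e-04, -6.13935561e-04]), 'effort': array([-3.79543053e-04, -5.31662285e+01, -3.52915120e+01,  7.08199083e-02,
        2.12405319e-02, -4.28540181e-05]), 'eef_pos': array([ 5.49990386e+02, -2.81134851e-03,  4.04652897e+02]), 'eef_rot': array([ 3.14159146e+00, -1.00897167e-05,  1.57078152e+00]), 'wrist_force': array([-0.86435824, -0.22744231,  0.48649778]), 'moment': array([-0.015445  ,  0.02389116, -0.00134754]), 'finger_force': 0.0, 'finger_gap': 94.15662337030767}
```

View pics/scene.png

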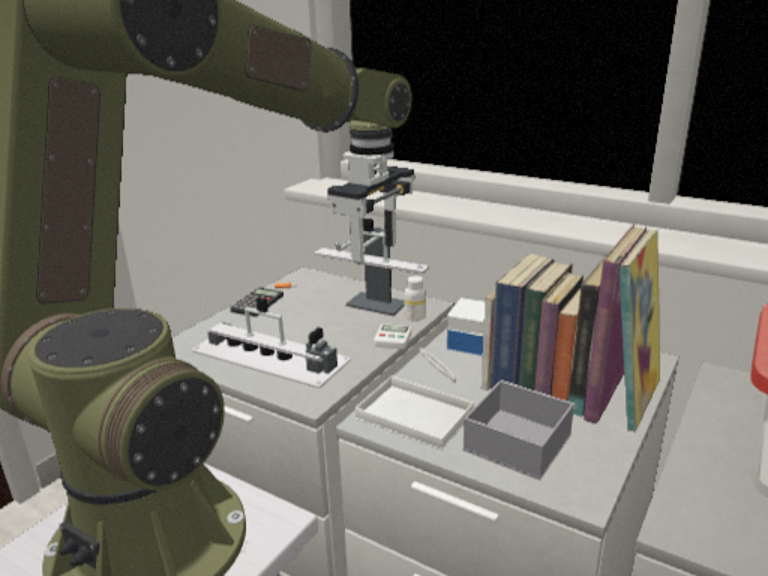

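View pics/side.png

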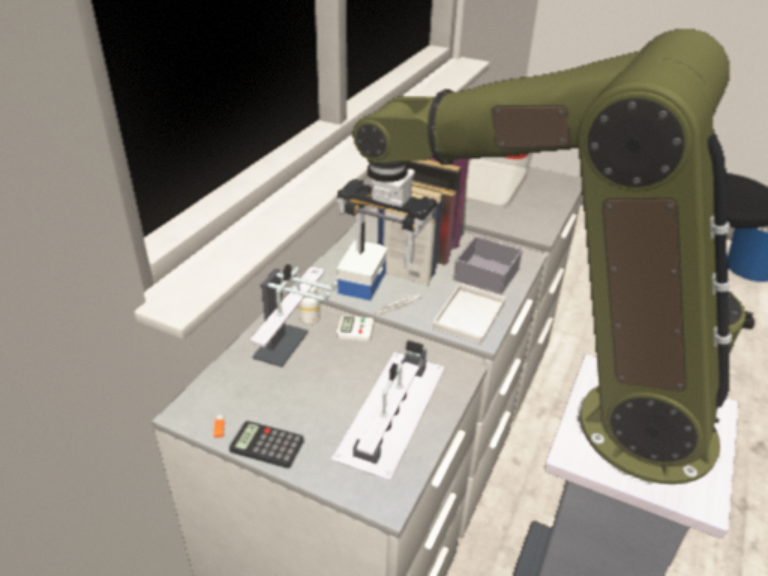

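```bash
python3 - <<'E'
from h import *
def rect(P): 
    (c,s,a)=cv2.minAreaRect(P[:,:2].astype(np.float32)); return np.round(c,1),np.round(s,1),round(a,2)
for c in ["scene","side"]:
    p,d,K,T,k=look(c); C=cloud(d,K,T)
    def m(q,zl,zh,i=0):
        r=manip.cut_out(q,c)
        P=C[r[i]["mask"]]; P=P[~np.isnan(P[:,0])]; return P[(P[:,2]>zl)&(P[:,2]<zh)]
    print(c)
    P=m("clamp_bar",33,41); print("bar",rect(P)); l=np.polyfit(P[:,1],P[:,0],1); print("fit x=",l, "angle",np.degrees(np.arctan(l[0])))
    P=m("clamp_bar",80,125); print("tab",rect(P),P[:,2].max())
    P=m("knob",55,90); print("knob",rect(P),P[:,2].max(),np.median(P[P[:,2]>76],0))
    P=m("first_bar",112,130); print("fbar",rect(P)); print(np.polyfit(P[:,1],P[:,0],1))
    P=m("first_bar",185,215); print("fbtab",rect(P),P[:,2].max())
    V=C.reshape(-1,3); V=V[(V[:,0]>580)&(V[:,0]<730)&(V[:,1]>40)&(V[:,1]<200)&(V[:,2]>163)&(V[:,2]<192)]
    print("prongs/rod",[x.round().tolist() for x in V[::max(1,len(V)//25)]])
    V=C.reshape(-1,3); V=V[(V[:,0]>330)&(V[:,0]<490)&(V[:,1]<-60)&(V[:,1]>-258)&(V[:,2]>18)&(V[:,2]<25)]; print("tray",rect(V))
    V=C.reshape(-1,3); V=V[(V[:,0]>330)&(V[:,0]<520)&(V[:,1]<-250)&(V[:,1]>-420)&(V[:,2]>55)&(V[:,2]<65)]; print("bin",rect(V))
E
```

```text
scene
bar (array([438.3, 194. ]), array([ 38.5, 227.9]), 5.06)
fit x= [-5.36715679e-02  4.45528775e+02] angle -3.0722066132591697
tab (array([438.6, 183.4]), array([12.2, 80.7]), 1.83) 123.72909925871272
knob (array([446.4,  65.7]), array([38.4, 14.4]), 8.96) 84.12586165043854 [443.91858151  65.14082242  80.38008137]
fbar (array([706.4, 112.9]), array([ 52.3, 254.6]), 3.94)
[-9.29670702e-02  7.05621514e+02]
fbtab (array([698.5, 114.6]), array([11.9, 20.8]), 15.16) 211.11982121717904
prongs/rod [[696.0, 124.0, 190.0], [693.0, 122.0, 188.0], [696.0, 106.0, 190.0], [695.0, 112.0, 186.0], [730.0, 102.0, 177.0], [697.0, 110.0, 183.0], [730.0, 110.0, 172.0], [693.0, 119.0, 179.0], [703.0, 107.0, 178.0], [705.0, 89.0, 180.0], [696.0, 102.0, 178.0], [701.0, 87.0, 179.0], [699.0, 93.0, 175.0], [690.0, 99.0, 174.0], [680.0, 99.0, 174.0], [649.0, 130.0, 175.0], [685.0, 95.0, 170.0], [647.0, 128.0, 173.0], [667.0, 91.0, 173.0], [630.0, 127.0, 175.0], [651.0, 94.0, 174.0], [602.0, 125.0, 182.0], [629.0, 127.0, 173.0], [656.0, 91.0, 170.0], [622.0, 125.0, 172.0], [609.0, 130.0, 173.0], [609.0, 127.0, 170.0]]
tray (array([ 408.8, -160.3]), array([162.2, 116. ]), 89.98)
bin (array([ 428.3, -331.4]), array([126.2, 128.7]), 88.57)
side
bar (array([437.9, 193.9]), array([ 34.2, 234.9]), 4.9)
fit x= [-5.78834885e-02  4.47866531e+02] angle -3.3127830681055124
tab (array([437.5, 183.4]), array([10.5, 88.9]), 3.98) 124.97903916332746Traceback (most recent call last):
  File "<stdin>", line 12, in <module>
  File "<stdin>", line 8, in m
IndexError: list index out of range
```

```bash
python3 -m creep '{"slide":[[-1.3,0.82,0],[-1.3,0.82,0],[-1.3,0.82,0],[-1.3,0.82,0],[-1.3,0.82,0],[-1.3,0.82,0],[-1.3,0.82,0],[-1.3,0.82,0]],"turn":[-0.186,-0.186,-0.186,-0.186,-0.186,-0.186,-0.186,-0.186],"claw":[0.5,0.5,0.5,0.5,0.5,0.5,0.5,0.5]}' 20
cat >> h.py <<'E'
def show(c,qs,n=3,name=None,s=1.5):
    p,d,K,T,k=look(c); C=cloud(d,K,T)
    if name: save(p,name,s)
    for q in qs:
        for r in manip.cut_out(q,c)[:n]:
            P=C[r["mask"]]; P=P[~np.isnan(P[:,0])]
            if not len(P): continue
            zt=np.percentile(P[:,2],95); Q=P[P[:,2]>zt-6]
            c0,s0,a=cv2.minAreaRect(Q[:,:2].astype(np.float32))
            print(q,round(r["score"],2),np.round(r["position"]),"ztop",zt.round(),"rect",np.round(c0,1),np.round(s0,1),round(a,1),len(Q))
    return p,d,K,T,C
def pose():
    s=manip.read_state(); print("t",round(s["clock"],1),s["eef_pos"].round(1),s["eef_rot"].round(3),"gap",round(s["finger_gap"],1),"F",s["wrist_force"].round(1)); return s
E
python3 - <<'E'
from h import *
pose(); p,d,K,T,C=show("wrist",["knob","clamp_bar","mount_1","reject_1","board"],5,"w1"); print(T.round(2).tolist())
np.save("w1.npy",C)
E
```

```text
clock: 3.0
eef_pos: [445.5, 65.8, 404.7]
eef_rot: [-3.142, -0.0, 0.077]
wrist_force: [-0.0, -0.4, 0.4]
finger_gap: 46.9
finger_force: 0.0
t 3.0 [445.5  65.8 404.7] [-3.142 -0.     0.077] gap 46.9 F [-0.  -0.4  0.4]
knob 0.56 [255. 182.] ztop 82.0 rect [448.2  67.3] [33.  11.3] 4.1 452
clamp_bar 0.84 [124. 171.] ztop 116.0 rect [440.5 183.6] [ 9.7 20. ] 4.5 380
mount_1 0.73 [254. 183.] ztop 82.0 rect [448.2  67.3] [33.  11.3] 4.1 451
board 0.88 [171. 148.] ztop 56.0 rect [444.5 138.6] [ 33.3 172.4] 3.0 975
board 0.61 [256. 177.] ztop 82.0 rect [448.2  67.4] [33.1 11.3] 4.5 449
board 0.45 [328.  25.] ztop 18.0 rect [604.4   2.9] [57.1 64.3] 19.0 3269
[[0.08, 0.97, 0.24, 515.19], [-1.0, 0.07, 0.02, 71.55], [-0.0, -0.24, 0.97, 384.52], [0.0, 0.0, 0.0, 1.0]]
```

View pics/w1.png

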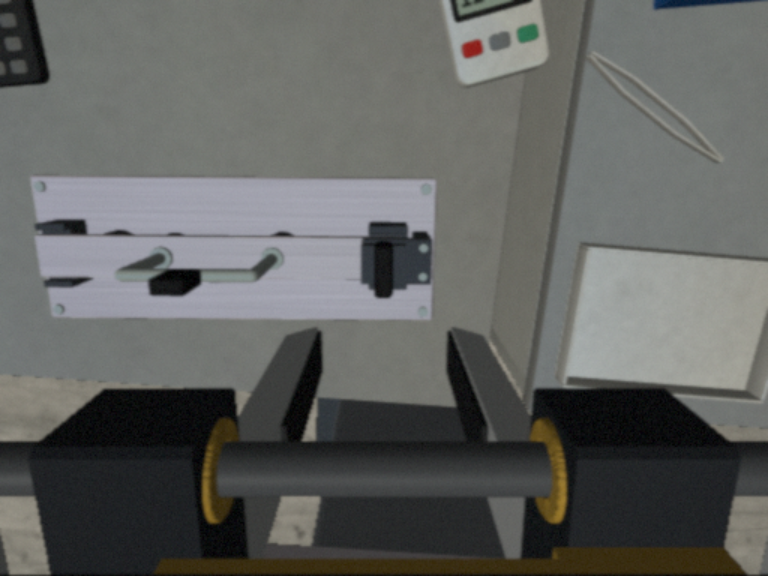

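```bash
python3 -m creep '{"slide":[[0.27,0.15,-3.5],[0,0,-3.5],[0,0,-3.5],[0,0,-3.2],[0,0,-0.9],[0,0,0],[0,0,0],[0,0,0]],"turn":[-0.007,0,0,0,0,0,0,0],"claw":[0.5,0.5,0.5,0.5,0.5,0.5,0.08,0.08]}' 25; python3 -m creep '{"slide":[[0,0,0],[0,0,0],[0,0,0]],"turn":[0,0,0],"claw":[0,0,0]}' 40
```

```text
clock: 4.3
eef_pos: [448.9, 67.1, 259.5]
eef_rot: [3.142, -0.002, 0.076]
wrist_force: [0.4, -0.1, -0.2]
finger_gap: 30.7
finger_force: 0.0
clock: 4.68
eef_pos: [448.8, 67.0, 258.9]
eef_rot: [3.141, -0.0, 0.076]
wrist_force: [-0.8, -2.5, 3.5]
finger_gap: 11.7
finger_force: 40.0
```

Gripped (11.7 mm). Pull up 13 mm, then twist.

```bash
python3 -m creep '{"slide":[[0,0,0.6],[0,0,0.4],[0,0,0.3],[0,0,0],[0,0,0]],"turn":[0,0,0,0,0],"claw":[0,0,0,0,0]}' 45
```

```text
clock: 5.3
eef_pos: [448.6, 67.0, 271.4]
eef_rot: [3.141, 0.0, 0.076]
wrist_force: [3.6, -4.1, -11.2]
finger_gap: 11.6
finger_force: 45.0
```

```bash
python3 -m creep '{"slide":[[0,0,0],[0,0,0],[0,0,0],[0,0,0],[0,0,0],[0,0,0],[0,0,0],[0,0,0]],"turn":[0.18,0.18,0.18,0.18,0.18,0.18,0.18,0.18],"claw":[0,0,0,0,0,0,0,0]}' 45; python3 -m creep '{"slide":[[0,0,0],[0,0,-0.3],[0,0,0],[0,0,0]],"turn":[0.08,0,0,0],"claw":[0,0,0.3,0.3]}' 45
```

```text
clock: 6.3
eef_pos: [448.4, 67.2, 271.2]
eef_rot: [-3.14, -0.0, 1.522]
wrist_force: [1.1, -0.0, -11.3]
finger_gap: 11.7
finger_force: 45.0
clock: 6.8
eef_pos: [448.8, 67.2, 269.0]
eef_rot: [3.141, -0.0, 1.595]
wrist_force: [0.2, 0.2, 0.1]
finger_gap: 26.9
finger_force: 0.0
```

```bash
python3 -m creep '{"slide":[[0,0,3.5],[0,0,4],[0,0,3],[-0.2,3,0],[-0.2,3,0],[-0.2,3,0],[-0.2,2.6,0],[0,0,0]],"turn":[0,0,0,0.042,0,0,0,0],"claw":[0.5,0.5,0.5,0.5,0.5,0.5,0.5,0.5]}' 30
python3 - <<'E'
from h import *
pose(); p,d,K,T,C=show("wrist",["knob","clamp_bar","clamp_bar_bail"],2,"w2")
M=np.nan_to_num(C); V=M[(M[...,2]>108)&(M[...,2]<128)&(abs(M[...,0]-440)<30)&(abs(M[...,1]-184)<30)]; print(cv2.minAreaRect(V[:,:2].astype(np.float32)),V[:,2].max(),np.median(V,0))
E
```

```text
clock: 7.8
eef_pos: [440.5, 184.1, 373.7]
eef_rot: [3.141, -0.0, 1.639]
wrist_force: [0.7, -0.5, -0.0]
finger_gap: 46.8
finger_force: 0.0
t 7.8 [440.5 184.1 373.7] [ 3.141 -0.     1.639] gap 46.8 F [ 0.7 -0.5 -0. ]
knob 0.51 [257. 330.] ztop 91.0 rect [447.7  55. ] [11.9  8.8] 4.3 86
clamp_bar 0.68 [495. 249.] ztop 9.0 rect [634.4 175.8] [ 95.1 299.3] 55.6 3215
clamp_bar 0.63 [257. 155.] ztop 113.0 rect [439.2 184.2] [ 9.5 20.1] 3.5 399
clamp_bar_bail 0.7 [256. 157.] ztop 114.0 rect [439.2 184.2] [ 9.5 20.1] 3.7 394
clamp_bar_bail 0.35 [440.  23.] ztop 13.0 rect [604.4 339.2] [121.   45.3] 3.7 5991
((439.1879577636719, 184.16061401367188), (9.496683120727539, 20.104671478271484), 3.7044785022735596) 123.77099908763057 [439.431637   185.84375673 121.42990952]
```

View pics/w2.png

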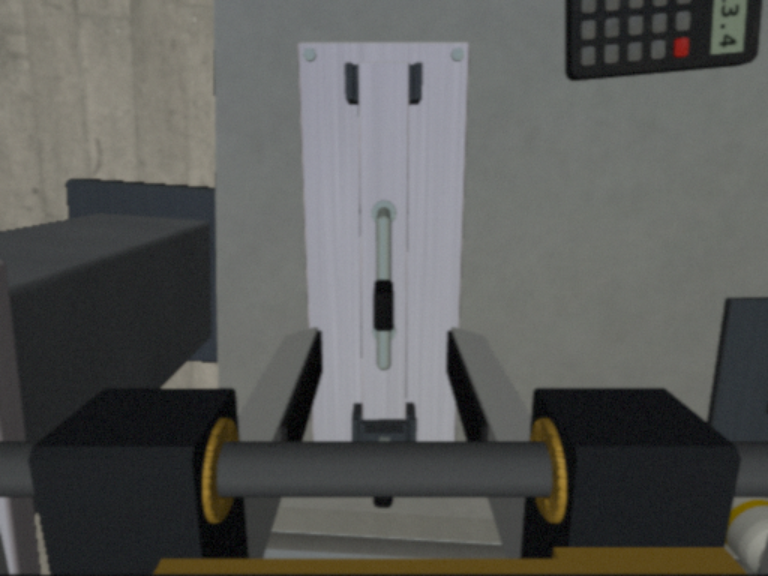

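```bash
python3 -m creep '{"slide":[[-0.12,0,-3],[0,0,-3],[0,0,-2.2],[0,0,0],[0,0,0],[0,0,0],[0,0,0],[0,0,0.1]],"turn":[0,0,0,0,0,0,0,0],"claw":[0.5,0.5,0.5,0.5,0.05,0.05,0,0]}' 40;  python3 -m creep '{"slide":[[0,0,0],[0,0,0]],"turn":[0,0],"claw":[0,0]}' 40
```

```text
clock: 9.0
eef_pos: [439.5, 183.1, 292.9]
eef_rot: [3.141, -0.0, 1.638]
wrist_force: [0.6, -0.3, 0.8]
finger_gap: 10.1
finger_force: 0.2
clock: 9.25
eef_pos: [439.5, 183.1, 292.9]
eef_rot: [3.141, -0.0, 1.638]
wrist_force: [-0.1, -1.3, 2.9]
finger_gap: 9.5
finger_force: 40.0
```

```bash
python3 -m creep '{"slide":[[0,0,0.1],[-0.04,0.6,0],[-0.07,1,0],[-0.07,1,0],[-0.07,1,0],[-0.07,1,0],[-0.03,0.5,0],[0,0,0]],"turn":[0,0,0,0,0,0,0,0],"claw":[0,0,0,0,0,0,0,0]}' 40
```

```text
clock: 10.25
eef_pos: [435.9, 234.4, 293.6]
eef_rot: [-3.141, 0.0, 1.638]
wrist_force: [-0.2, -0.1, -2.4]
finger_gap: 9.7
finger_force: 40.0
```

```bash
python3 -m creep '{"slide":[[0,0,2.5],[0,0,3],[0,0,3],[0,0,2.9],[0,0,0]],"turn":[0,0,0,0,0],"claw":[0,0,0,0,0]}' 40
python3 - <<'E'
from h import *
pose()
for c in ["scene","side"]:
    p,d,K,T,k=look(c); C=cloud(d,K,T)
    if c=="side": save(p[60:260,100:400],"s2",2)
    V=C.reshape(-1,3); b=lambda V,*a: V[(V[:,0]>a[0])&(V[:,0]<a[1])&(V[:,1]>a[2])&(V[:,1]<a[3])&(V[:,2]>a[4])&(V[:,2]<a[5])]
    Q=b(V,580,685,40,200,162,192); print(c,len(Q)); print(Q[np.argsort(Q[:,0])][::max(1,len(Q)//40)].round().tolist())
    Q=b(V,650,740,60,170,186,215); print("tab",cv2.minAreaRect(Q[:,:2].astype(np.float32)),np.median(Q,0)) if len(Q)>3 else 0
    Q=b(V,640,740,-40,260,116,126); print("bar top",cv2.minAreaRect(Q[:,:2].astype(np.float32)),np.median(Q,0), np.polyfit(Q[:,1],Q[:,0],1))
    Q=b(V,640,820,60,170,3,12); print("foot",cv2.minAreaRect(Q[:,:2].astype(np.float32)))
E
```

```text
clock: 10.88
eef_pos: [436.1, 233.9, 409.1]
eef_rot: [3.138, -0.001, 1.637]
wrist_force: [0.6, -0.5, -2.0]
finger_gap: 9.8
finger_force: 40.0
t 10.9 [436.1 233.9 409.1] [ 3.138e+00 -1.000e-03  1.637e+00] gap 9.8 F [ 0.6 -0.5 -2. ]
scene 107
[[600.0, 123.0, 186.0], [604.0, 122.0, 188.0], [604.0, 127.0, 187.0], [605.0, 127.0, 181.0], [606.0, 125.0, 171.0], [606.0, 121.0, 175.0], [606.0, 89.0, 184.0], [607.0, 125.0, 181.0], [607.0, 86.0, 184.0], [608.0, 130.0, 176.0], [609.0, 87.0, 174.0], [609.0, 88.0, 177.0], [610.0, 95.0, 179.0], [611.0, 125.0, 169.0], [612.0, 93.0, 172.0], [613.0, 90.0, 169.0], [614.0, 123.0, 175.0], [616.0, 89.0, 168.0], [619.0, 123.0, 170.0], [620.0, 124.0, 173.0], [622.0, 125.0, 175.0], [625.0, 132.0, 173.0], [626.0, 89.0, 171.0], [629.0, 127.0, 173.0], [631.0, 92.0, 175.0], [631.0, 125.0, 175.0], [632.0, 125.0, 172.0], [634.0, 90.0, 168.0], [636.0, 125.0, 174.0], [637.0, 89.0, 174.0], [639.0, 90.0, 176.0], [642.0, 89.0, 172.0], [644.0, 97.0, 173.0], [645.0, 131.0, 173.0], [649.0, 126.0, 173.0], [649.0, 93.0, 175.0], [650.0, 90.0, 176.0], [653.0, 92.0, 168.0], [6
[... 1572 characters left out ...]
 97.0, 172.0], [668.0, 99.0, 173.0], [669.0, 130.0, 171.0], [672.0, 131.0, 175.0], [673.0, 134.0, 173.0], [676.0, 92.0, 173.0], [676.0, 96.0, 172.0], [679.0, 98.0, 176.0], [680.0, 134.0, 174.0], [681.0, 99.0, 172.0], [683.0, 97.0, 174.0], [684.0, 133.0, 172.0]]
tab ((716.4763793945312, 114.7586669921875), (109.1397476196289, 46.58081817626953), 89.56810760498047) [702.7474299  118.95600122 208.24776074]
bar top ((711.8655395507812, 113.03750610351562), (58.637107849121094, 264.0386962890625), 4.475435256958008) [696.03152217 139.23972279 122.17848955] [-8.02827781e-02  7.08044893e+02]
foot ((728.8884887695312, 114.99110412597656), (178.13534545898438, 109.49557495117188), 0.5118748545646667)
```

View pics/s2.png

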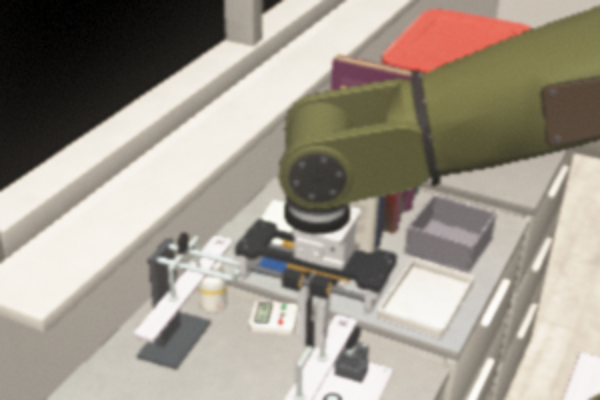

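```bash
python3 -m creep '{"slide":[[1,-1.1,0],[2,-2.1,0],[2.5,-2.6,0],[2.5,-2.6,0],[2.5,-2.6,0],[1.4,-1.5,-0.1],[0.5,-0.55,0],[0,0,0]],"turn":[0.019,0,0,0,0,0,0,0],"claw":[0,0,0,0,0,0,0,0]}' 40
python3 - <<'E'
from h import *
pose()
for c in ["side","scene"]:
    p,d,K,T,k=look(c); C=cloud(d,K,T)
    if c=="side": save(p[110:310,110:360],"s3",2.4)
    V=C.reshape(-1,3); b=lambda V,*a: V[(V[:,0]>a[0])&(V[:,0]<a[1])&(V[:,1]>a[2])&(V[:,1]<a[3])&(V[:,2]>a[4])&(V[:,2]<a[5])]
    Q=b(V,520,600,-50,260,142,160); print("my bar",c,cv2.minAreaRect(Q[:,:2].astype(np.float32)),np.percentile(Q,[5,50,95],axis=0).round().tolist())
    Q=b(V,540,580,60,150,185,215); print("rod",np.percentile(Q,[5,50,95],axis=0).round().tolist())
E
```

```text
clock: 11.98
eef_pos: [559.8, 103.9, 406.2]
eef_rot: [-3.141, -0.0, 1.657]
wrist_force: [1.1, 1.4, -2.0]
finger_gap: 9.7
finger_force: 40.0
t 12.0 [559.8 103.9 406.2] [-3.141 -0.     1.657] gap 9.7 F [ 1.1  1.4 -2. ]
my bar side ((558.0732421875, 102.51631164550781), (32.504234313964844, 261.7504577636719), 4.828005313873291) [[537.0, -10.0, 145.0], [554.0, 126.0, 149.0], [574.0, 226.0, 152.0]]
rod [[550.0, 102.0, 189.0], [554.0, 129.0, 208.0], [563.0, 147.0, 213.0]]
my bar scene ((556.9762573242188, 104.00926208496094), (37.08501434326172, 260.3766784667969), 4.8003387451171875) [[537.0, -16.0, 144.0], [553.0, 92.0, 149.0], [576.0, 216.0, 151.0]]
rod [[550.0, 64.0, 188.0], [557.0, 97.0, 205.0], [563.0, 143.0, 213.0]]
```

View pics/s3.png

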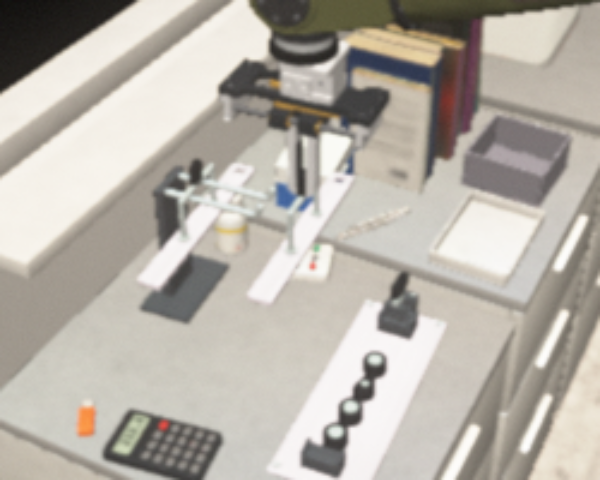

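```bash
python3 -m creep '{"slide":[[1.3,0.11,0],[1.5,0.13,0],[1.5,0.13,0],[1.5,0.13,0],[1.5,0.13,0],[1.5,0.13,0],[0.2,0,0],[0,0,0]],"turn":[0,0,0,0,0,0,0,0],"claw":[0,0,0,0,0,0,0,0]}' 40 && python3 -m creep '{"slide":[[0,0,-0.6],[0,0,-0.8],[0,0,-0.6],[0,0,-0.3],[0,0,-0.1],[0,0,0]],"turn":[0,0,0,0,0,0],"claw":[0,0,0,0,0,0]}' 40
```

```text
clock: 13.08
eef_pos: [649.5, 111.6, 406.6]
eef_rot: [-3.141, -0.0, 1.657]
wrist_force: [0.4, -1.0, -1.8]
finger_gap: 9.5
finger_force: 40.0
clock: 13.82
eef_pos: [650.0, 111.2, 382.8]
eef_rot: [3.141, -0.0, 1.657]
wrist_force: [0.8, 1.3, -2.0]
finger_gap: 9.7
finger_force: 40.0
```

```bash
python3 -m creep '{"slide":[[0,0,-0.1],[0,0,-0.1],[0,0,-0.1],[0,0,0]],"turn":[0,0,0,0],"claw":[0,0,0,0]}' 40
python3 - <<'E'
from h import *
pose()
p,d,K,T,k=look("side"); save(p[90:290,110:360],"s4",2.4); C=cloud(d,K,T).reshape(-1,3)
Q=C[(C[:,0]>628)&(C[:,0]<672)&(C[:,1]>-30)&(C[:,1]<260)&(C[:,2]>105)&(C[:,2]<135)];print(np.percentile(Q,[3,50,97],axis=0).round().tolist(), np.polyfit(Q[:,1],Q[:,2],1))
E
```

```text
clock: 14.32
eef_pos: [650.0, 111.2, 379.8]
eef_rot: [3.141, 0.0, 1.657]
wrist_force: [0.1, -0.7, -0.9]
finger_gap: 9.9
finger_force: 40.0
t 14.3 [650.  111.2 379.8] [3.141 0.    1.657] gap 9.9 F [ 0.1 -0.7 -0.9]
[[630.0, -11.0, 116.0], [644.0, 136.0, 122.0], [666.0, 235.0, 127.0]] [8.28510944e-04 1.22128643e+02]
```

View pics/s4.png

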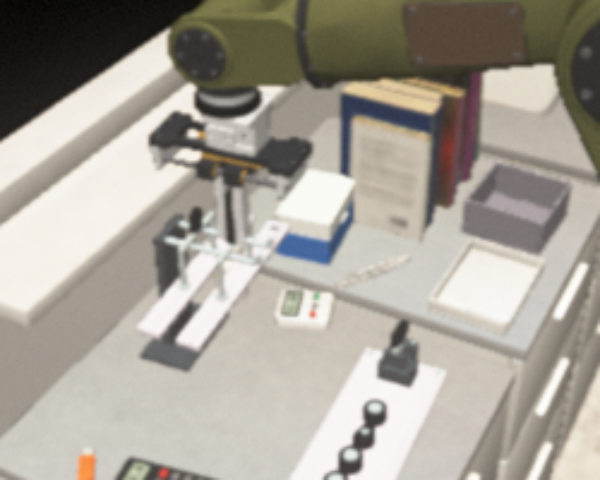

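```bash
python3 -m creep '{"slide":[[0,0,-0.05],[0,0,-0.05],[0,0,0],[0,0,0],[0,0,0],[0,0,0],[0,0,0],[0,0,0]],"turn":[0,0,0,0,0,0,0,0],"claw":[0,0,0.15,0.2,0.25,0.25,0.25,0.25]}' 40; python3 -m creep '{"slide":[[0,0,0.7],[0,0,1.5],[0,0,2],[0,0,2],[0,0,2],[-2,2,2],[-4,1,0],[-4,1,0]],"turn":[0,0,0,0,0,0,0,0],"claw":[0.25,0.25,0.25,0.25,0.25,0.25,0.25,0.25]}' 
python3 - <<'E'
from h import *
pose()
show("side",["mount_1","reject_1","first_bar","clamp_bar"],5,"s5",1.5)
E
```

```text
clock: 15.38
eef_pos: [650.0, 111.2, 378.6]
eef_rot: [-3.142, -0.0, 1.657]
wrist_force: [-0.5, -0.6, 0.3]
finger_gap: 23.5
finger_force: 0.0
clock: 16.38
eef_pos: [548.6, 151.5, 481.9]
eef_rot: [3.14, -0.0, 1.657]
wrist_force: [0.1, -0.5, -0.2]
finger_gap: 23.6
finger_force: 0.0
t 16.4 [548.6 151.5 481.9] [ 3.14  -0.     1.657] gap 23.6 F [ 0.1 -0.5 -0.2]
mount_1 0.69 [203. 210.] ztop 193.0 rect [630.6 100.2] [51.1 17.3] 37.3 41
mount_1 0.68 [278. 230.] ztop 92.0 rect [445.9  68.6] [12.5 31.8] 0.2 31
mount_1 0.6 [249. 290.] ztop 27.0 rect [431.8 264.7] [25.7 27.2] 6.5 72
mount_1 0.57 [265. 262.] ztop 27.0 rect [440.8 145.2] [23.1 25.8] 25.9 55
mount_1 0.48 [262. 274.] ztop 47.0 rect [446.5  58.5] [31.6 54. ] 5.1 177
reject_1 0.47 [264. 272.] ztop 27.0 rect [434.5 183.4] [28.  17.6] 89.8 43
first_bar 0.88 [190. 204.] ztop 199.0 rect [673.2 113.8] [60.6 23. ] 3.2 43
first_bar 0.71 [181. 205.] ztop 177.0 rect [673.8 114.4] [140.1  51.4] 8.7 137
clamp_bar 0.7 [203. 204.] ztop 192.0 rect [625.6 107.5] [37.9 52. ] 82.7 55
clamp_bar 0.67 [237. 219.] ztop 20.0 rect [609.7   5.2] [71.3 69.1] 19.9 254
```

View pics/s5.png

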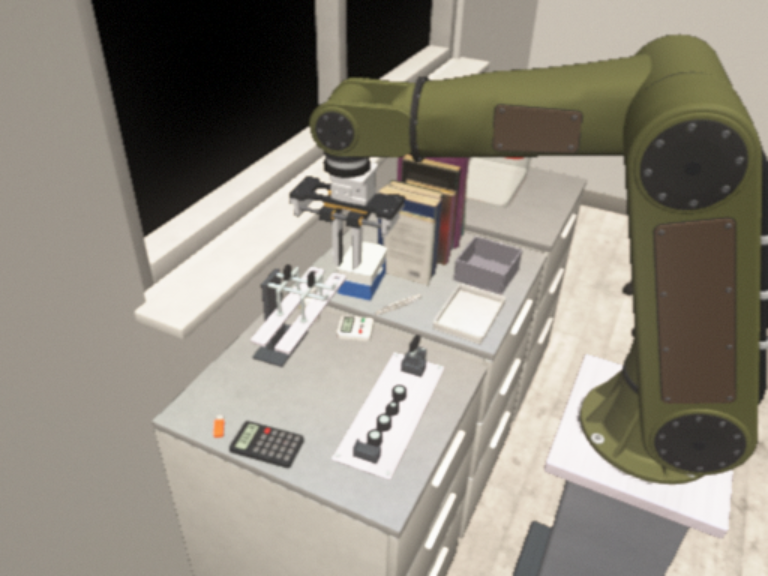

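```bash
python3 -m creep '{"slide":[[-2.5,0.2,-1],[-3,0.2,-2],[-3,0.2,-2],[-2.7,0.2,-2],[0,0,0]],"turn":[-0.018,0,0,0,0],"claw":[0.7,0.7,0.7,0.7,0.7]}' 
python3 - <<'E'
from h import *
pose()
p,d,K,T,C=show("wrist",["mount_1","reject_1"],5,None)
save(p[60:260,150:360],"w3",2.6)
M=np.nan_to_num(C); m=((M[...,2]>18)&(M[...,2]<32)&(abs(M[...,0]-436)<50)&(M[...,1]>90)&(M[...,1]<278)).astype(np.uint8)
n,L,S,_=cv2.connectedComponentsWithStats(m)
for i in range(1,n):
    if S[i,4]>60:
        Q=M[L==i]; Q=Q[Q[:,2]>np.median(Q[:,2])-4]; print(S[i],np.round(Q.mean(0),1),cv2.minEnclosingCircle(Q[:,:2].astype(np.float32)),cv2.minAreaRect(Q[:,:2].astype(np.float32)))
E
```

```text
clock: 17.25
eef_pos: [437.9, 159.1, 410.1]
eef_rot: [-3.14, 0.0, 1.639]
wrist_force: [0.0, -0.2, 0.6]
finger_gap: 65.6
finger_force: 0.0
t 17.2 [437.9 159.1 410.1] [-3.14   0.     1.639] gap 65.6 F [ 0.  -0.2  0.6]
mount_1 0.81 [261. 183.] ztop 25.0 rect [442. 143.] [28.  29.1] 4.5 532
mount_1 0.76 [260.  73.] ztop 25.0 rect [434.5 264.1] [28.  29.3] 5.5 667
mount_1 0.72 [258. 111.] ztop 25.0 rect [435.5 223.4] [29.  28.2] 48.6 606
reject_1 0.64 [255. 150.] ztop 25.0 rect [434.7 183.7] [29.  19.8] 80.1 405
[247  58  28  30 673] [434.4 264.1  24. ] ((434.3829345703125, 264.1279602050781), 14.789770126342773) ((434.5940856933594, 263.5428161621094), (28.13767433166504, 28.316410064697266), 2.4498064517974854)
[245  98  28  29 622] [435.4 223.6  23.9] ((435.42962646484375, 223.49996948242188), 14.819303512573242) ((435.24737548828125, 223.66824340820312), (28.815135955810547, 29.025829315185547), 4.905133247375488)
[246 137  22  28 451] [435.9 183.6  23.8] ((438.3858642578125, 182.71292114257812), 14.941142082214355) ((434.8264465332031, 183.3773651123047), (29.791065216064453, 20.70911407470703), 79.07646942138672)
[247 173  26  27 544] [442.1 143.3  23.8] ((442.36846923828125, 142.78201293945312), 14.954172134399414) ((442.0076599121094, 143.0117645263672), (28.05413055419922, 29.15778160095215), 3.8182268142700195)
```

View pics/w3.png

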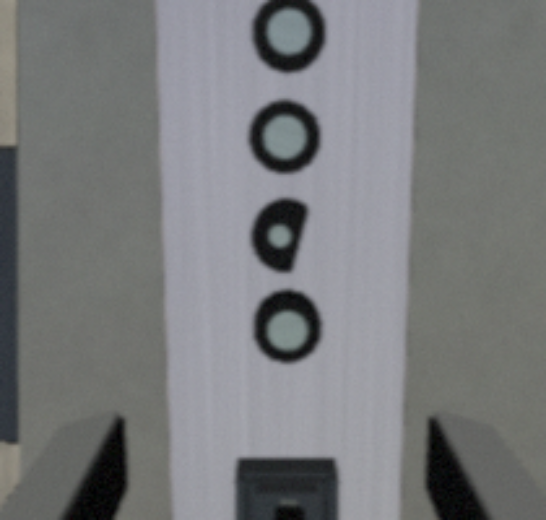

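```bash
python3 -m creep '{"slide":[[0.43,-1.6,-3],[0,0,-4.5],[0,0,-4.5],[0,0,-4.5],[0,0,-2.7],[0,0,-1],[0,0,0],[0,0,0]],"turn":[0,0,0,0,0,0,0,0],"claw":[0.65,0.65,0.65,0.65,0.65,0.65,0.65,0.25]}' 25;  python3 -m creep '{"slide":[[0,0,0],[0,0,0],[0,0,0],[0,0,1.5],[0,0,3.5],[0,0,4],[0,0,1]],"turn":[0,0,0,0,0,0,0],"claw":[0.2,0.2,0.2,0.2,0.2,0.2,0.2]}' 25
```

```text
clock: 18.4
eef_pos: [442.9, 143.3, 209.8]
eef_rot: [3.14, -0.0, 1.639]
wrist_force: [0.1, -0.1, 1.4]
finger_gap: 54.6
finger_force: 0.0
clock: 19.27
eef_pos: [442.4, 143.2, 311.5]
eef_rot: [3.137, -0.001, 1.639]
wrist_force: [-0.3, -1.0, 0.0]
finger_gap: 29.2
finger_force: 25.0
```

```bash
python3 -m creep '{"slide":[[-0.2,-2,0.5],[-0.5,-4,0],[-0.7,-5,0],[-0.7,-5,0],[-0.6,-4.5,0],[-0.4,-3,0],[-0.2,-1.8,0],[0,0,0]],"turn":[0,0,0,0,0,0,0,0],"claw":[0.2,0.2,0.2,0.2,0.2,0.2,0.2,0.2]}' 25
python3 - <<'E'
from h import *
pose()
p,d,K,T,k=look("wrist"); C=cloud(d,K,T); M=np.nan_to_num(C); save(p,"w4",1.5)
V=M[(M[...,0]>330)&(M[...,0]<490)&(M[...,1]<-60)&(M[...,1]>-258)&(M[...,2]>18)&(M[...,2]<26)]
print(np.percentile(V,[1,99],axis=0).round())
V=M[(M[...,0]>370)&(M[...,0]<450)&(M[...,1]<-100)&(M[...,1]>-225)&(M[...,2]<10)]; print("floor z",np.median(V[:,2]))
E
```

```text
clock: 20.27
eef_pos: [409.0, -110.4, 313.3]
eef_rot: [-3.141, -0.0, 1.637]
wrist_force: [-0.2, 0.2, -0.6]
finger_gap: 29.3
finger_force: 25.0
t 20.3 [ 409.  -110.4  313.3] [-3.141 -0.     1.637] gap 29.3 F [-0.2  0.2 -0.6]
[[ 353. -240.   18.]
 [ 465.  -80.   23.]]
floor z 2.2215516866572784
```

```bash
python3 -m creep '{"slide":[[0,0,-3.5],[0,0,-4],[0,0,-2.2],[0,0,-0.8],[0,0,-0.3],[0,0,0],[0,0,0],[0,0,0]],"turn":[0,0,0,0,0,0,0,0],"claw":[0.2,0.2,0.2,0.2,0.2,0.2,0.2,0.45]}' 25
python3 -m creep '{"slide":[[0,0,0],[0,0,0],[0,0,3],[0,0,4],[0,0,4]],"turn":[0,0,0,0,0],"claw":[0.5,0.5,0.5,0.5,0.5]}' 25
```

```text
clock: 21.32
eef_pos: [409.4, -109.8, 206.1]
eef_rot: [3.141, 0.0, 1.639]
wrist_force: [-0.3, -0.4, 0.3]
finger_gap: 36.5
finger_force: 0.0
clock: 21.95
eef_pos: [409.1, -109.8, 316.9]
eef_rot: [-3.141, -0.0, 1.639]
wrist_force: [-0.3, 0.5, -0.3]
finger_gap: 47.0
finger_force: 0.0
```

```bash
cat > find.py <<'E'
from h import *
s=pose(); p,d,K,T,k=look("wrist"); M=np.nan_to_num(cloud(d,K,T))
m=((M[...,2]>10)&(M[...,2]<40)&(M[...,0]>330)&(M[...,0]<540)&(M[...,1]>88)&(M[...,1]<400)).astype(np.uint8)
n,L,S,_=cv2.connectedComponentsWithStats(m)
for i in range(1,n):
    if 60<S[i,4]<2500:
        Q=M[L==i]; Q=Q[Q[:,2]>np.percentile(Q[:,2],90)-4]; c,w,a=cv2.minAreaRect(Q[:,:2].astype(np.float32)); print(S[i,:2],"z",np.median(Q[:,2]).round(),"c",np.round(c,1),np.round(w,1),round(a,1))
save(p,"find",1.5)
E
python3 -m creep '{"slide":[[0.2,2,2],[0.4,4,2],[0.5,5,2],[0.5,5,1.5],[0.5,5,0.8],[0.4,4,0],[0.2,2.5,0],[0,0,0]],"turn":[0,0,0,0,0,0,0,0],"claw":[0.65,0.65,0.65,0.65,0.65,0.65,0.65,0.65]}' 25; python3 find.py
```

```text
clock: 22.95
eef_pos: [436.2, 166.2, 398.4]
eef_rot: [-3.141, 0.0, 1.641]
wrist_force: [0.1, 0.1, 0.0]
finger_gap: 60.9
finger_force: 0.0
t 22.9 [436.2 166.2 398.4] [-3.141  0.     1.641] gap 60.9 F [0.1 0.1 0. ]
[237  27] z 33.0 c [431.3 299.4] [45.8 20.3] 4.4
[247  63] z 24.0 c [434.3 264.2] [28.9 29. ] 82.1
[246 105] z 24.0 c [435.5 223.8] [29.1 28.9] 62.3
[247 144] z 24.0 c [434.8 183.5] [29.5 20.8] 79.5
```

```bash
python3 -m creep '{"slide":[[-0.08,2.5,-3],[0,3.25,-4.5],[0,0,-4.5],[0,0,-4],[0,0,-2.2],[0,0,-0.8],[0,0,0],[0,0,0]],"turn":[0,0,0,0,0,0,0,0],"claw":[0.65,0.65,0.65,0.65,0.65,0.65,0.65,0.25]}' 25;  python3 -m creep '{"slide":[[0,0,0],[0,0,0],[0,0,0],[0,0,1.5],[0,0,3.5],[0,-1,4],[-0.1,-3,1.5],[-0.3,-4,0]],"turn":[0,0,0,0,0,0,0,0],"claw":[0.2,0.2,0.2,0.2,0.2,0.2,0.2,0.2]}' 25
```

```text
clock: 24.0
eef_pos: [435.8, 222.5, 209.7]
eef_rot: [3.14, -0.0, 1.638]
wrist_force: [0.0, 0.2, 0.3]
finger_gap: 54.1
finger_force: 0.0
clock: 25.0
eef_pos: [431.4, 142.2, 315.8]
eef_rot: [3.138, -0.001, 1.64]
wrist_force: [0.6, 0.4, -0.6]
finger_gap: 28.8
finger_force: 25.0
```

```bash
python3 -m creep '{"slide":[[-0.2,-4,0],[-0.4,-5,0],[-0.4,-5,0],[-0.4,-5,0],[-0.4,-5,0],[-0.4,-4,0],[0,-2.2,0],[0,0,0]],"turn":[0,0,0,0,0,0,0,0],"claw":[0.2,0.2,0.2,0.2,0.2,0.2,0.2,0.2]}' 25
```

```text
clock: 26.0
eef_pos: [409.3, -160.1, 314.3]
eef_rot: [3.141, 0.0, 1.637]
wrist_force: [0.6, 0.7, -0.9]
finger_gap: 29.1
finger_force: 25.0
```

```bash
python3 -m creep '{"slide":[[0,0,-3.5],[0,0,-4],[0,0,-2.2],[0,0,-0.9],[0,0,-0.3],[0,0,0],[0,0,0],[0,0,0]],"turn":[0,0,0,0,0,0,0,0],"claw":[0.2,0.2,0.2,0.2,0.2,0.2,0.2,0.45]}' 25
python3 -m creep '{"slide":[[0,0,0],[0,0,0],[0,0,3],[0,0,4],[0.2,2,4],[0.3,4,2],[0.5,5,1],[0.5,5,1]],"turn":[0,0,0,0,0,0,0,0],"claw":[0.5,0.5,0.5,0.5,0.5,0.5,0.65,0.65]}' 25
python3 -m creep '{"slide":[[0.4,5,2],[0.4,5,2],[0.3,4,0.5],[0.1,2.5,0],[0,0,0]],"turn":[0,0,0,0,0],"claw":[0.65,0.65,0.65,0.65,0.65]}' 25; python3 find.py
```

```text
clock: 27.0
eef_pos: [409.6, -159.3, 205.0]
eef_rot: [3.141, 0.0, 1.639]
wrist_force: [-0.2, -0.6, -0.8]
finger_gap: 36.3
finger_force: 0.0
clock: 28.0
eef_pos: [424.3, 2.1, 355.3]
eef_rot: [3.141, 0.0, 1.638]
wrist_force: [-0.3, 0.6, 0.6]
finger_gap: 60.3
finger_force: 0.0
clock: 28.62
eef_pos: [436.3, 166.7, 399.4]
eef_rot: [-3.141, 0.0, 1.641]
wrist_force: [-0.1, -0.1, -1.0]
finger_gap: 61.0
finger_force: 0.0
t 28.6 [436.3 166.7 399.4] [-3.141  0.     1.641] gap 61.0 F [-0.1 -0.1 -1. ]
[237  27] z 33.0 c [431.3 299.9] [45.9 21.3] 3.6
[247  64] z 24.0 c [434.1 264.1] [28.3 28.9] 4.5
[247 145] z 24.0 c [434.9 183.6] [29.6 20.7] 79.1
```

```bash
python3 -m creep '{"slide":[[-0.2,3.5,-2],[0,4,-4.5],[0,2.3,-4.5],[0,0,-4.5],[0,0,-2.8],[0,0,-0.8],[0,0,0],[0,0,0]],"turn":[0,0,0,0,0,0,0,0],"claw":[0.65,0.65,0.65,0.65,0.65,0.65,0.65,0.25]}' 25;  python3 -m creep '{"slide":[[0,0,0],[0,0,0],[0,0,0],[0,0,1.5],[0,0,3.5],[0,-1,4],[-0.1,-3,1.5],[-0.3,-4,0]],"turn":[0,0,0,0,0,0,0,0],"claw":[0.2,0.2,0.2,0.2,0.2,0.2,0.2,0.2]}' 25
python3 -m creep '{"slide":[[-0.2,-5,0],[-0.4,-5.2,0],[-0.4,-5.2,0],[-0.4,-5.2,0],[-0.4,-5.2,0],[-0.3,-5.2,0],[0,-5,0],[0,-3.3,0]],"turn":[0,0,0,0,0,0,0,0],"claw":[0.2,0.2,0.2,0.2,0.2,0.2,0.2,0.2]}' 25
```

```text
clock: 29.68
eef_pos: [434.9, 263.6, 209.9]
eef_rot: [3.14, -0.001, 1.638]
wrist_force: [0.1, 0.1, 0.3]
finger_gap: 54.7
finger_force: 0.0
clock: 30.68
eef_pos: [430.4, 183.2, 315.8]
eef_rot: [3.138, -0.001, 1.64]
wrist_force: [0.3, -0.2, -1.0]
finger_gap: 29.6
finger_force: 25.0
clock: 31.68
eef_pos: [409.1, -211.3, 314.6]
eef_rot: [3.141, 0.001, 1.637]
wrist_force: [-0.1, 0.3, -0.7]
finger_gap: 29.3
finger_force: 25.0
```

```bash
python3 -m creep '{"slide":[[0,0.2,-3.5],[0,0,-4],[0,0,-2.2],[0,0,-0.9],[0,0,-0.3],[0,0,0],[0,0,0],[0,0,0]],"turn":[0,0,0,0,0,0,0,0],"claw":[0.2,0.2,0.2,0.2,0.2,0.2,0.2,0.45]}' 25
python3 -m creep '{"slide":[[0,0,0],[0,0,0],[0,0,3],[0,0,4],[0.2,2,4],[0.3,4,2],[0.5,5,1],[0.5,5,1]],"turn":[0,0,0,0,0,0,0,0],"claw":[0.5,0.5,0.5,0.5,0.5,0.5,0.65,0.65]}' 25
python3 -m creep '{"slide":[[0.4,5,2],[0.4,5,2],[0.3,5,0.5],[0.1,4.5,0],[0,2,0],[0,0,0]],"turn":[0,0,0,0,0,0],"claw":[0.65,0.65,0.65,0.65,0.65,0.65]}' 25; python3 find.py
```

```text
clock: 32.67
eef_pos: [409.6, -207.4, 205.1]
eef_rot: [3.141, 0.001, 1.639]
wrist_force: [-0.3, -0.1, -0.1]
finger_gap: 36.2
finger_force: 0.0
clock: 33.67
eef_pos: [424.3, -45.9, 355.2]
eef_rot: [3.141, 0.0, 1.638]
wrist_force: [0.4, -0.7, 0.3]
finger_gap: 60.3
finger_force: 0.0
clock: 34.42
eef_pos: [436.3, 168.6, 399.5]
eef_rot: [-3.141, 0.0, 1.641]
wrist_force: [-0.5, 0.1, -0.1]
finger_gap: 60.6
finger_force: 0.0
t 34.4 [436.3 168.6 399.5] [-3.141  0.     1.641] gap 60.6 F [-0.5  0.1 -0.1]
[237  29] z 33.0 c [431.3 300. ] [45.9 21.3] 3.9
[247 146] z 24.0 c [434.7 183.3] [29.7 20.7] 79.2
```

```bash
python3 -m creep '{"slide":[[-0.15,1.5,-3],[0,0,-4.5],[0,0,-4.5],[0,0,-4.2],[0,0,-2.2],[0,0,-0.8],[0,0,0],[0,0,0]],"turn":[-0.13,-0.128,0,0,0,0,0,0],"claw":[0.65,0.65,0.65,0.65,0.65,0.65,0.65,0.15]}' 25;  python3 -m creep '{"slide":[[0,0,0],[0,0,0],[0,0,0],[0,0,1.5],[0,0,3.5],[0,-1,4],[-0.1,-3,1.5],[-0.1,-4,0]],"turn":[0,0,0,0,0,0,0,0],"claw":[0.12,0.12,0.12,0.12,0.12,0.12,0.12,0.12]}' 25
```

```text
clock: 35.48
eef_pos: [435.3, 182.6, 208.6]
eef_rot: [3.14, -0.001, 1.381]
wrist_force: [-0.1, -0.1, -0.5]
finger_gap: 53.9
finger_force: 0.0
clock: 36.48
eef_pos: [432.9, 102.2, 314.9]
eef_rot: [3.138, -0.001, 1.382]
wrist_force: [-0.2, -0.0, -1.2]
finger_gap: 28.3
finger_force: 25.0
```

```bash
python3 - <<'E'
from h import *
pose()
p,d,K,T,k=look("side"); save(p[180:330,200:370],"s6",3.5)
p,d,K,T,k=look("wrist"); save(p,"w6",1.2)
E
python3 -c "
import cv2,numpy as np
a=cv2.imread('pics/s6.png')[:460];b=cv2.imread('pics/w6.png')
print(a.shape,b.shape);cv2.imwrite('pics/c6.png',cv2.resize(np.vstack([cv2.resize(a,(600,440)),cv2.resize(b,(600,450))]),(400,595)))"
```

```text
t 36.5 [432.9 102.2 314.9] [ 3.138e+00 -1.000e-03  1.382e+00] gap 28.3 F [-0.2 -0.  -1.2]
(460, 595, 3) (461, 614, 3)
```

View pics/c6.png

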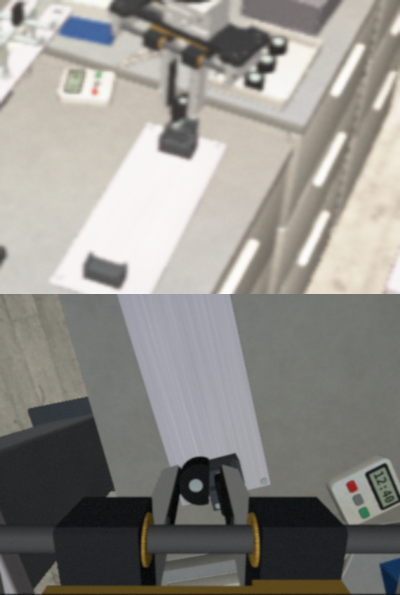

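```bash
python3 -m creep '{"slide":[[0,-1.5,0],[-0.1,-3,0],[-0.1,-4,0],[-0.2,-4,0],[-0.2,-4,0],[-0.2,-4,0],[-0.1,-4,0],[0,-4,0]],"turn":[0,-0.05,-0.12,-0.12,-0.12,-0.12,-0.12,-0.12],"claw":[0.12,0.12,0.12,0.12,0.12,0.12,0.12,0.12]}' 25
python3 -m creep '{"slide":[[-0.1,-4,0],[-0.1,-4,0],[0,-3.5,0],[0,-2,0],[0,-1.4,0],[0,0,0]],"turn":[-0.08,-0.03,0,0,0,0],"claw":[0.12,0.12,0.12,0.12,0.12,0.12]}' 25
```

```text
clock: 37.58
eef_pos: [423.9, -183.5, 312.9]
eef_rot: [3.142, -0.0, 0.608]
wrist_force: [1.2, 0.8, -0.5]
finger_gap: 27.6
finger_force: 25.0
clock: 38.33
eef_pos: [422.1, -331.4, 312.5]
eef_rot: [-3.141, 0.0, 0.501]
wrist_force: [-0.4, 1.2, -1.1]
finger_gap: 28.1
finger_force: 25.0
```

```bash
python3 -m creep '{"slide":[[0,0,-3],[0,0,-3],[0,0,-2.5],[0,0,-1.2],[0,0,0],[0,0,0],[0,0,0],[0,0,0]],"turn":[0,0,0,0,0,0,0,0],"claw":[0.12,0.12,0.12,0.12,0.12,0.45,0.45,0.45]}' 25
python3 -m creep '{"slide":[[0,0,1],[0,0,3],[0,0,4],[0,0,4],[-1,3,3],[-1,5,2],[-1,5,0],[0,5,0]],"turn":[0,0,0,0,0.15,0.15,0.15,0.15],"claw":[0.45,0.45,0.45,0.45,0.45,0.45,0.45,0.45]}' 25
python3 - <<'E'
from h import *
pose()
for c in ["wrist","side","scene"]:
    p,d,K,T,k=look(c); M=np.nan_to_num(cloud(d,K,T)); 
    if c!="side": save(p,"f_"+c,1.5 if c=="wrist" else 1.5)
    for nm,m in [("tray",(M[...,2]>13)&(M[...,2]<32)&(abs(M[...,0]-409)<50)&(abs(M[...,1]+160)<72)),("bin",(M[...,2]>12)&(M[...,2]<40)&(abs(M[...,0]-428)<50)&(abs(M[...,1]+332)<50))]:
        n,L,S,_=cv2.connectedComponentsWithStats(m.astype(np.uint8))
        for i in range(1,n):
            if S[i,4]>25: Q=M[L==i]; print(c,nm,S[i,4],Q.mean(0).round(),"zmed",np.median(Q[:,2]).round(1),np.round(cv2.minAreaRect(Q[:,:2].astype(np.float32))[1]))
E
```

```text
clock: 39.33
eef_pos: [422.0, -331.4, 216.2]
eef_rot: [3.141, -0.0, 0.501]
wrist_force: [0.2, -0.2, -0.3]
finger_gap: 42.5
finger_force: 0.0
clock: 40.33
eef_pos: [391.1, -149.8, 386.7]
eef_rot: [3.14, -0.0, 1.105]
wrist_force: [1.2, -0.7, -0.1]
finger_gap: 42.1
finger_force: 0.0
t 40.3 [ 391.1 -149.8  386.7] [ 3.14  -0.     1.105] gap 42.1 F [ 1.2 -0.7 -0.1]
wrist tray 665 [ 409. -110.   20.] zmed 20.4 [29. 29.]
wrist tray 633 [ 409. -157.   20.] zmed 20.4 [29. 29.]
wrist tray 512 [ 409. -204.   20.] zmed 20.3 [29. 26.]
side tray 105 [ 407. -178.   20.] zmed 20.8 [81. 29.]
side tray 58 [ 407. -109.   20.] zmed 19.6 [26. 27.]
scene tray 93 [ 406. -112.   20.] zmed 20.2 [32. 28.]
scene tray 98 [ 406. -160.   20.] zmed 20.3 [31. 27.]
scene tray 101 [ 406. -208.   20.] zmed 20.8 [28. 30.]
scene bin 40 [ 425. -327.   23.] zmed 22.7 [22. 18.]
```

View pics/f_wrist.png

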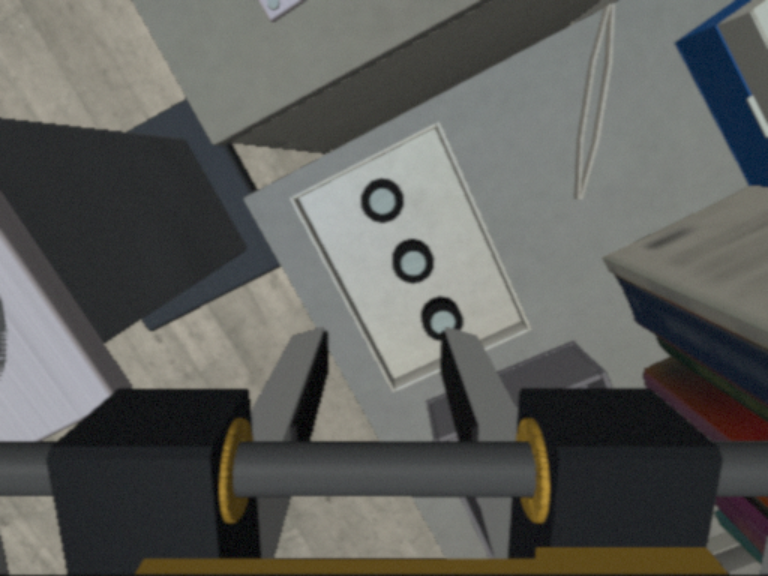

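View pics/f_scene.png

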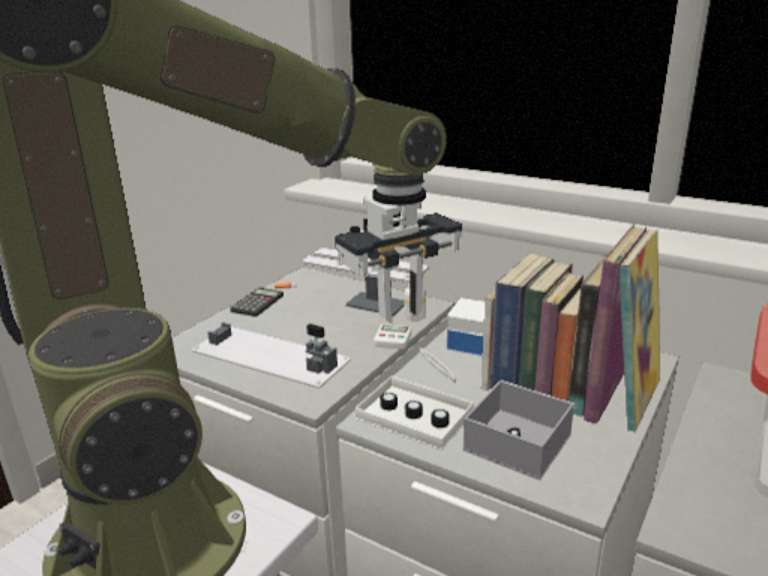

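```bash
python3 -c "
from cell import manip
print(manip.sign_off())"
```

```text
the job is handed in; nothing more can be done
None
```

The job is handed in and every step is done: the plunger is latched open, the clamp bar hangs on both prongs in front of the first bar, the three whole mounts lie flat and face up in the tray, and the one reject is in the bin (it turned in the grip on the way but was not dropped).

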